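# Bring a welded pipe piece from standing to lying in the inspection cradle

## Task

Take the upright bottle-shaped steel test piece, prop it in the sloping V-rest with its wide end at the foot plate, and let go of it there so that you can change your grip. Then take it again and lay it level on its side in the low V-cradle, and slide it along until its wide end butts against the cradle's end stop, with no gap. Put it down gently both times, and do not disturb the other things on the bench.

Things in the scene. Friction and masses are not known exactly. Their poses are not given: they have to be found in the camera images.
- spool: the test piece: closed round steel, bottle-shaped, about 0.4 kg, 180 long, at first upright on its wide end. From the wide end: body 50 diameter for 110, cone from 110 to 130, neck 28 diameter from 130 to 180. Origin: centre of the wide flat end; z along its axis towards the neck. Centre of mass 66 along z
- spool_butt (a point): centre of the test piece's wide flat end
- spool_tip (a point): centre of the test piece's narrow end
- rest: sloping V-rest, grey steel, fixed, 90 x 170 x 125 high. Origin: under its middle, z up. Its channel rises at 45 degrees towards +y from a foot plate (square to it, top edge 2 past the piece's axis). Two V saddles 74 wide carry the body, 8-26 and 84-102 up from the foot plate, tops 5 below the axis; between them free for fingers to 40 below the axis; nothing beside the neck
- rest_foot (a point): point on the foot plate's face where the centre of the wide end belongs: at (0, -40, 52) in the rest's frame
- rest_top (a point): where the centre of the narrow end is when the piece lies home in the rest: 180 up the channel from rest_foot
- cradle: level V-cradle, grey steel, fixed, 74 x 114 x 50 high. Origin: on the bench under the V, z up, y along the V. End stop: upright plate at its -y end, 60 wide, 50 high, inner face at y = -60. A 50 mm round in the V has its axis 48 above the bench at x = 0. Two saddles 74 wide, 8-26 and 84-102 from the stop, tops 43 high; between them free down to 8
- cradle_stop (a point): point on the end stop's inner face where the centre of the wide end belongs: at (0, -60, 48) in the cradle's frame
- cradle_far (a point): where the centre of the narrow end is when the piece lies home in the cradle: 180 along +y from cradle_stop
- can: bystander: spray can, 58 diameter, 165 high, upright; origin under its centre
- coupon: bystander: plain steel pipe coupon, 60 diameter, 90 high, upright; origin under its centre
- tee: bystander: welded tee of two dark steel plates, base 100 x 70, 68 high; origin under its centre
- gauge: bystander: dial gauge lying flat, 52 diameter, 14 high, stem 30 long; origin under its centre
- cap: bystander: black plastic cap, 48 diameter, 35 high; origin under its centre
- plate: bystander: flat welded steel plate, 100 x 150 x 8; origin under its centre
- brush: bystander: wooden-handled brush lying on the bench; origin under its centre
Mind the look-alikes: they are no part of the job. Leave any blue or pink look-alike of the spool alone.

How it is judged:
By the outcome, as a careful person would: the job done as asked, in the order asked, and still so for the second after the job is handed in, with the robot touching nothing.
It also fails if it takes over 67 s, if anything falls off the work surface, if the arm or the gripper's body presses on something with over 40 N, if the wrist force passes 120 N, or if a joint passes its speed limit or range.

## Robot

A 6-joint arm with a two-finger parallel gripper is mounted at the origin on the work surface. World frame = base frame: x ahead of the robot, y to its left, z up, the work surface at z = 0. Lengths are in mm, angles in rad, forces in N, time in s.
With the tool pointing down it reaches from about 350 to 975 mm from the base axis. Payload 7.1 kg.
Tool frame: the origin (TCP) lies midway between the tips of the shut fingers; the grasp point (between the pads) lies 19 mm behind it; z points along the fingers, y is the line along which they close (so a half turn about z gives the same grasp; the last joint's range is limited). The gripper opens to 88 mm and grips with 3 to 60 N. Pads are 20 mm wide; open, the fingers measure 115 mm over their backs; the gripper's body (75 mm by 178 mm) begins 61 mm behind the grasp point.
Start: joints at [-1.179, 0.423, 1.63, -0, 1.089, -0.019], TCP at [249.605, -572.977, 222.675] pointing down, gripper open.
Joint ranges: [-3, 3], [-0.9, 2.11], [0.09, 2.58], [-1.31, 4.45], [0.11, 2.69], [-2.54, 2.54]. Speed limits (rad/s): [2.39, 2.39, 3.01, 3.14, 3.14, 3.14].

## Interface

Orientations are given as a rotation vector (axis times angle).
In Python, from workcell import get_obs, get_image, camera_params, close_job gives the robot as it stands.
- The arm moves only by the shell command python3 -m creep 'ROWS' [OPENING]. ROWS is a JSON object of lists of equal length, an entry for each row: "delta_pos": the shift along the tool's x, y, z in m, a list of three; "twist": the turn, a rotation vector about the tool's x, y, z in degrees, a list of three. A call has 1 to 20 rows; each row shifts and turns the commanded pose from where the row before left it, along the tool's axes as they then stand; what a row does not reach is not made up. A row lasts 1/12 s, in which the tool goes at most 41.7 mm and 7.16 degrees, less where a joint would pass 70% of its speed; a pose out of reach is approached as far as the arm can. A call with a gripper value outside its range is refused whole. OPENING is the opening, from 0 (shut) to 1 (fully open), set as the call begins (- or left out, the last holds). The fingers move at their own pace and stop on an object; the grip force is fixed at half the most. Time passes only in rows, so rows that do not move let the fingers close. It gives the time, the measured TCP pose, the force, the opening and the grip force at its end, in the units of the state.
- get_obs(): the state, without advancing time (a new reading comes with each control period).
- get_image(name): name is "scene" or "top" or "wrist"; returns (picture, depth): 400x640x3 uint8, red, green, blue; 400x640 float32, mm along the optical axis (not along the pixel's ray), 0 where there is no reading.
- camera_params(name): a dict with "camera_matrix" (3x3 intrinsics, pixels), "extrinsics" (4x4, takes a point from camera to world coordinates). Camera axes: x right, y down, z forward; pixel columns grow to the right and rows downward; lengths in mm; the calibration is good to about 2 mm. A picture is of the moment at which its call begins: read the wrist's pose just before it. camera_params takes no time and is no camera call; for the wrist camera it gives the pose at the moment of the call.
- close_job(): hands the job in; it is judged then, once.
The state is a dict: "t": time; "qpos": joint angles; "qvel": joint speeds; "joint_torque": joint torques, N m; "ee_pos": TCP position; "orientation": TCP orientation; "ft_force": force on the tool from outside, world axes, zero at the start; "moment": the same for the moment, N m; "width": finger opening in mm; "grasp_force": force on a finger pad.
Only numpy, scipy, OpenCV 4.12 (cv2) and the standard library are available. Lean on these libraries where they do the work, as an engineer would, in place of code of your own. Each camera call takes 0.05 s, during which the arm holds its last target. There are 200 camera calls.

## Working session

There is one attempt and no reset: what is moved stays moved. The work goes in short steps, Python scripts to look and compute and a shell command to move; the robot and the scene stay as the last step left them, time stands still between calls to the robot, and variables do not carry over. Pictures are saved under pics/ and viewed, at most 10 in all, crops included, and the job is handed in when it is done.

```bash
mkdir -p pics; ls; python3 - <<'E'
from workcell import *
import cv2,numpy as np
for n in("scene","top"):
    im,d=get_image(n);p=camera_params(n);np.savez(n,im=im,d=d,K=p["camera_matrix"],E=p["extrinsics"])
    cv2.imwrite(f"pics/{n}0.png",im[...,::-1]);print(n,np.round(p["camera_matrix"],1).tolist(),np.round(p["extrinsics"],3).tolist())
print(get_obs())
E
```

```text
pics
scene [[424.1, 0.0, 315.8], [0.0, 424.1, 196.6], [0.0, 0.0, 1.0]] [[-0.59, 0.604, -0.536, 1236.841], [0.808, 0.446, -0.386, 464.852], [0.006, -0.66, -0.751, 1088.997], [0.0, 0.0, 0.0, 1.0]]
top [[519.7, 0.0, 323.5], [0.0, 519.7, 190.2], [0.0, 0.0, 1.0]] [[-0.012, -0.988, 0.153, 338.303], [-1.0, 0.012, 0.002, -11.418], [-0.004, -0.153, -0.988, 1363.303], [0.0, 0.0, 0.0, 1.0]]
{'t': 0.1, 'qpos': array([-1.17898659e+00,  4.23751491e-01,  1.63057902e+00, -3.87375329e-05,
        1.08862147e+00, -1.90117389e-02]), 'qvel': array([-0.00123023, -0.00102665, -0.00168689, -0.00121493,  0.00118651,
        0.00264684]), 'joint_torque': array([ 2.29426332e-04, -5.45615852e+01, -2.74324161e+01,  6.44971593e-02,
        1.87750423e-02, -8.35650354e-06]), 'ee_pos': array([ 249.4210489 , -572.53834435,  222.00108971]), 'orientation': array([-3.07424060e+00, -6.40544867e-01,  4.48470858e-04]), 'ft_force': array([-0.05662692,  0.21447852,  0.84123249]), 'moment': array([-0.00498524, -0.03826445,  0.00348933]), 'grasp_force': 0.0, 'width': 87.98724789261024}
```

View pics/scene0.png

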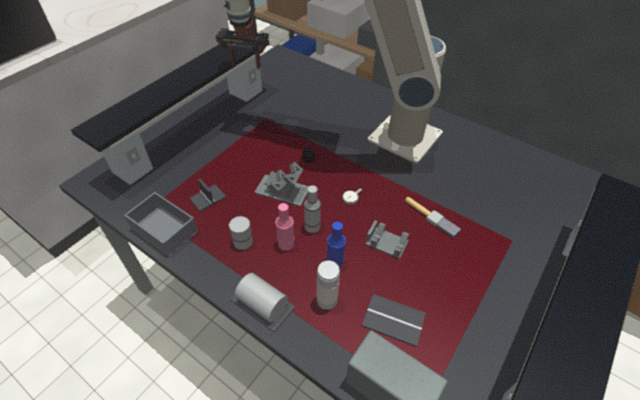

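View pics/top0.png

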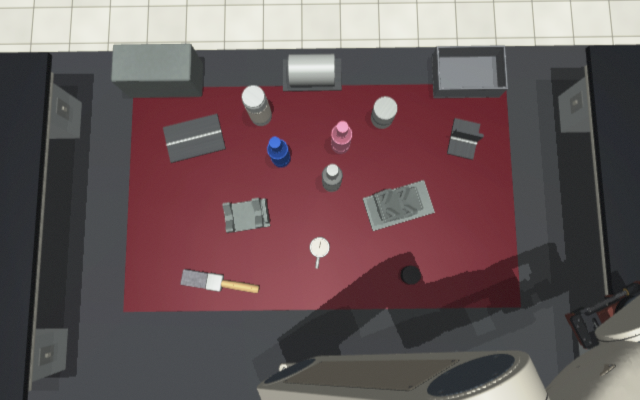

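Top view: the spool is at about (332,178), between the blue (279,152) and pink (341,137) look-alikes. The cradle is at (246,215) and the rest at (398,205). Next I back-project the depth around these and enlarge the fixtures.

```bash
cat > h.py <<'E'
import numpy as np,cv2
def load(n):
    z=np.load(n+".npz");return z["im"],z["d"],z["K"],z["E"]
def world(d,K,E):
    v,u=np.mgrid[:d.shape[0],:d.shape[1]]
    P=np.stack([(u-K[0,2])/K[0,0]*d,(v-K[1,2])/K[1,1]*d,d],-1)
    W=P@E[:3,:3].T+E[:3,3];W[d==0]=np.nan;return W
def circ(p):
    A=np.c_[2*p,np.ones(len(p))];s=np.linalg.lstsq(A,(p**2).sum(1),rcond=None)[0]
    return s[:2],np.sqrt(s[2]+s[0]**2+s[1]**2)
E
python3 - <<'E'
from h import *
W={};I={}
for n in("scene","top"):
    im,d,K,E=load(n);W[n]=world(d,K,E);I[n]=im
t=W["top"]
for nm,(u,v) in dict(spool=(332,170),rest=(398,205),cradle=(246,215),bare=(300,200)).items(): print(nm,np.round(t[v,u]))
c=[]
for n,(u,v) in(("top",(398,205)),("scene",(284,184)),("top",(246,215)),("scene",(388,240))):
    c.append(cv2.resize(I[n][v-30:v+30,u-40:u+40],(400,300),interpolation=cv2.INTER_CUBIC))
cv2.imwrite("pics/fix.png",np.vstack([np.hstack(c[:2]),np.hstack(c[2:])])[...,::-1])
A=np.vstack([W[n].reshape(-1,3) for n in W]);np.save("pts",A)
# objects: blobs higher than 4mm
for n in("scene","top"):
    w=W[n];m=((w[...,2]>5)&(w[...,2]<200)&(w[...,0]>250)&(w[...,0]<900)&(abs(w[...,1])<520)).astype(np.uint8)
    k,l,s,_=cv2.connectedComponentsWithStats(m)
    for i in range(1,k):
        if s[i,4]>40:
            q=w[l==i];print(n,s[i],np.round(np.median(q,0)),np.round(q.min(0)),np.round(q.max(0)))
E
```

```text
spool [568. -29. 179.]
rest [ 502. -199.   43.]
cradle [484. 194.  13.]
bare [523.  54.  -0.]
scene [302 148  15  16 170] [ 335. -222.   33.] [ 274. -278.    5.] [ 355. -197.   42.]
scene [ 253  162   68   71 1901] [ 535. -157.   47.] [ 378. -303.    5.] [598.  -2. 185.]
scene [189 178  36  33 557] [ 691. -381.   10.] [ 624. -463.    5.] [ 743. -338.   74.]
scene [342 188  19  17 183] [402.   8.  14.] [342. -20.   5.] [430.  32.  23.]
scene [ 130  192   69   59 1822] [ 841. -418.   27.] [ 768. -492.    5.] [ 900. -306.   77.]
scene [405 196  55  42 586] [317. 285.  18.] [267. 154.   5.] [349. 361.  26.]
scene [275 203  21  47 668] [685. -44. 104.] [ 548. -163.    5.] [702. -23. 186.]
scene [228 213  25  37 607] [ 757. -155.   79.] [ 672. -257.    5.] [ 782. -135.   96.]
scene [365 220  43  38 863] [488. 192.  12.] [433. 123.   5.] [536. 255.  57.]
scene [ 315  222   30   88 1578] [755. 150. 118.] [526.  57.   5.] [788. 190. 186.]
scene [ 236  271   59   56 1314] [872.  45.  74.] [810. -82.   5.] [900. 101.  85.]
scene [ 350  293   97  107 5228] [832. 385. 129.] [629. 254.   5.] [900.
[... 541 characters left out ...]
78. -383.   10.] [ 627. -430.    5.] [ 740. -340.   75.]
top [329 122  23  32 527] [660. -53. 116.] [646. -80.   5.] [730. -25. 183.]
top [267 137  24  32 517] [625. 100. 117.] [609.  79.   5.] [680. 130. 184.]
top [322 164  21  28 457] [559. -29. 118.] [543. -58.   5.] [591.  -5. 186.]
top [ 361  180   74   51 2001] [ 502. -198.   43.] [ 441. -298.    5.] [ 572. -107.  120.]
top [ 221  198   49   35 1089] [484. 193.  13.] [439. 134.   5.] [526. 262.  55.]
top [310 238  20  31 346] [396.   6.  13.] [345. -21.   5.] [422.  28.  20.]
top [400 266  21  19 314] [ 324. -225.   33.] [ 301. -250.    6.] [ 347. -203.   43.]
top [180 269  79  24 956] [310. 281.  17.] [286. 161.   5.] [346. 364.  26.]
```

View pics/fix.png

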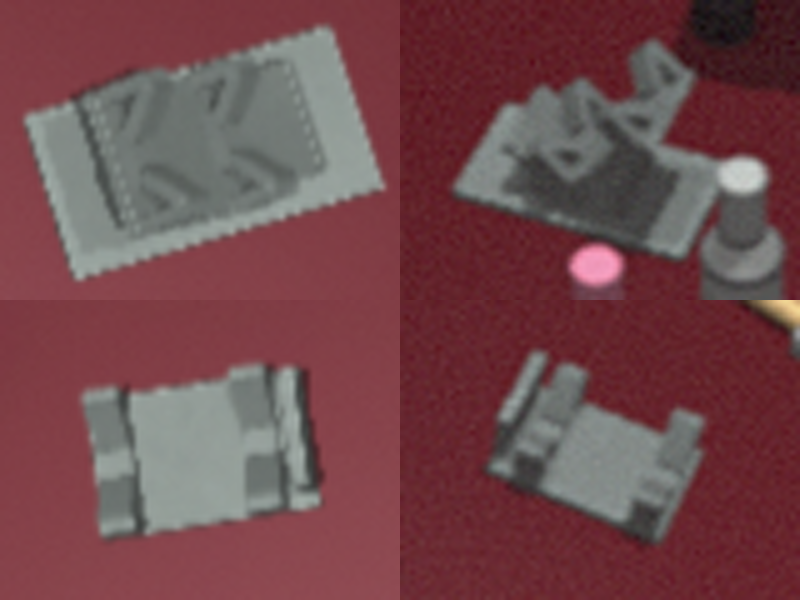

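The fixture crops show the cradle's end stop on its image-right side, facing world −y. I'll fix the rest's rising direction, and all the frames, from the depth points.

```bash
python3 - <<'E'
from h import *
out={}
im,d,K,E=load("top");w=world(d,K,E);sc=world(*load("scene")[1:])
bench=lambda q:np.nanmedian(q[(abs(q[...,1]-50)<40)&(abs(q[...,0]-500)<40),2])
print("bench",bench(w),bench(sc))
def fit(mask,nm):
    c,s,a=cv2.minAreaRect(w[mask][:,:2].astype(np.float32)); print(nm,np.round(c,1),np.round(s,1),round(a,1));return c,s,a
reg=lambda x0,x1,y0,y1,q=w:(q[...,0]>x0)&(q[...,0]<x1)&(q[...,1]>y0)&(q[...,1]<y1)
for nm,b in dict(rest=(400,600,-310,-95),cradle=(425,545,120,270)).items():
    for z0,z1 in((4,14),(4,300)) if nm=="rest" else ((4,20),(40,60),(4,60)):
        m=reg(*b)&(w[...,2]>z0)&(w[...,2]<z1); fit(m,(nm,z0,z1))
m=reg(400,600,-310,-95);Q=w[m];
for z in range(20,125,15):
    q=Q[(Q[:,2]>z)&(Q[:,2]<z+15)]; print("rest z",z,len(q),np.round(np.median(q,0)) if len(q) else "", np.round(q.min(0)),np.round(q.max(0)))
# spool/pink: top disc and body cylinder
for n,W in(("top",w),("scene",sc)):
  for nm,(x,y) in dict(spool=(565,-30),pink=(675,-53),blue=(630,100)).items():
    q=W[(np.hypot(W[...,0]-x,W[...,1]-y)<45)];t=q[q[:,2]>174];print(n,nm,"top",len(t),np.round(t.mean(0),1),end=" ")
    b=q[(q[:,2]>20)&(q[:,2]<105)]
    if len(b)>20: print("body circ",*circ(b[:,:2]))
E
```

```text
bench -0.2877637083686295 1.712207974346029
('rest', 4, 14) [ 499.8 -202.5] [199.8 211.2] 0.4
('rest', 4, 300) [ 499.8 -202.5] [199.8 211.2] 0.4
('cradle', 4, 20) [483.7 195.1] [113.9 148.5] 1.5
('cradle', 40, 60) [481.8 192.4] [ 71.1 109.5] 8.4
('cradle', 4, 60) [483.7 195.1] [113.9 148.5] 1.5
rest z 20 85 [ 511. -224.   32.] [ 472. -240.   21.] [ 537. -204.   35.]
rest z 35 376 [ 512. -220.   44.] [ 465. -262.   35.] [ 546. -186.   50.]
rest z 50 290 [ 508. -215.   54.] [ 464. -259.   50.] [ 549. -176.   65.]
rest z 65 35 [ 496. -176.   69.] [ 457. -230.   65.] [ 539. -157.   80.]
rest z 80 129 [ 491. -154.   92.] [ 454. -182.   81.] [ 526. -136.   95.]
rest z 95 246 [ 494. -160.  101.] [ 453. -192.   95.] [ 534. -136.  110.]
rest z 110 77 [ 476. -171.  113.] [ 459. -191.  110.] [ 533. -151.  120.]
top spool top 111 [568.5 -29.5 178.9] body circ [569.16505253 -29.61626411] 24.922113627009956
top pink top 105 [670.9 -54.8 179.1] body circ [672.03373994 -54.80419856] 24.825698949687002
top blue top 110 [635.6 104.4 179.1] body circ [636.10438682 104.36822755] 24.55811051291324
scene spool top 70 [573.8 -27.6 179.8] body circ [572.03439858 -28.85188883] 23.578825424493225
scene pink top 72 [674.9 -53.6 180.4] body circ [674.48018053 -54.2244777 ] 23.74008666605215
scene blue top 78 [640.7 105.3 180.2] body circ [638.53442155 104.6996989 ] 24.242263741387656
```

The rest rises towards world +y, turned about +17°. For finer poses I'll cast base outlines from both cameras.

```bash
cat >> h.py <<'E'
def cast(uv,K,E,z):
    r=np.c_[uv,np.ones(len(uv))]@np.linalg.inv(K).T@E[:3,:3].T;o=E[:3,3]
    return o+r*((z-o[2])/r[:,2])[:,None]
def pix(P,K,E):
    c=(np.atleast_2d(P)-E[:3,3])@E[:3,:3];return (c@K.T)[:,:2]/c[:,2:]
E
python3 - <<'E'
from h import *
for n in("top","scene"):
    im,d,K,E=load(n);w=world(d,K,E);hsv=cv2.cvtColor(im,cv2.COLOR_RGB2HSV)
    g=(hsv[...,1]<90)
    for nm,(c,r,zr) in dict(rest=((502,-200),125,(2,13)),cradle=((484,195),95,(2,13)),saddles=((484,195),95,(36,58))).items():
        m=g&(np.hypot(w[...,0]-c[0],w[...,1]-c[1])<r)&(w[...,2]>zr[0])&(w[...,2]<zr[1]);m=m.astype(np.uint8)
        m&=(hsv[...,2]>40).astype(np.uint8)
        k,l,s,_=cv2.connectedComponentsWithStats(m);keep=np.isin(l,[i for i in range(1,k) if s[i,4]>15])
        q=w[keep];c,sz,a=cv2.minAreaRect(q[:,:2].astype(np.float32));print(n,nm,len(q),np.round(c,1),np.round(sz,1),round(a,1),"z",np.round(np.median(q[:,2]),1))
    # cradle stop & saddle tops along its y
    m=(np.hypot(w[...,0]-484,w[...,1]-195)<95)&(w[...,2]>36)&(w[...,2]<58)
    q=w[m];th=np.radians(8.4);R=np.array([[np.cos(th),np.sin(th)],[-np.sin(th),np.cos(th)]])
    l=(q[:,:2]-[483,193])@R.T
    print(np.histogram(l[:,1],np.arange(-72,73,6)));
    m=(np.hypot(w[...,0]-502,w[...,1]+200)<115)&(w[...,2]>15);q=w[m];th=np.radians(17);R=np.array([[np.cos(th),np.sin(th)],[-np.sin(th),np.cos(th)]])
    l=(q[:,:2]-[502,-200])@R.T;v=(l[:,1]-q[:,2])*.7071;u=(l[:,1]+q[:,2])*.7071
    print("rest x range",np.percentile(l[:,0],[1,99]),"u",np.histogram(u,np.arange(-30,140,10)))
E
```

```text
top rest 957 [ 506.8 -204.9] [ 93.3 172.9] 15.8 z 7.1
top cradle 676 [485.7 185.2] [76.8 94.9] 7.5 z 7.0
top saddles 198 [483.1 192.5] [ 74.1 109.4] 8.1 z 41.2
(array([ 0,  0, 21, 54, 10, 11, 21, 17,  7,  0,  0,  0,  0,  0,  0,  0,  0,
        0, 18, 17, 21,  1,  0,  0]), array([-72, -66, -60, -54, -48, -42, -36, -30, -24, -18, -12,  -6,   0,
         6,  12,  18,  24,  30,  36,  42,  48,  54,  60,  66,  72]))
rest x range [-34.57568902  38.54084831] u (array([  0,   1, 140, 146,  89, 225,  65,  54,  35,  20,  10,  66, 123,
       264,   2,   0]), array([-30, -20, -10,   0,  10,  20,  30,  40,  50,  60,  70,  80,  90,
       100, 110, 120, 130]))
scene rest 599 [ 506.6 -205.1] [100.  176.6] 16.6 z 8.8
scene cradle 486 [482.9 197.6] [ 84.8 114.1] 6.8 z 8.7
scene saddles 154 [485.8 193.4] [ 74.8 109.7] 7.4 z 40.7
(array([ 0,  0,  8, 34, 18,  8, 15, 15, 10,  0,  0,  0,  0,  0,  0,  0,  0,
        0, 12, 15, 15,  4,  0,  0]), array([-72, -66, -60, -54, -48, -42, -36, -30, -24, -18, -12,  -6,   0,
         6,  12,  18,  24,  30,  36,  42,  48,  54,  60,  66,  72]))
rest x range [-32.0206436   43.02134508] u (array([  0,   1,  51,  77,  61, 119,  47,  49,  16,  10,   8,  29,  67,
       143,   2,   0]), array([-30, -20, -10,   0,  10,  20,  30,  40,  50,  60,  70,  80,  90,
       100, 110, 120, 130]))
```

```bash
cat > go.py <<'E'
# python3 go.py x y z yaw tilt : shift (tool axes, mm) and turn (deg) to the target; yaw = heading of tool y, tilt = turn about tool y from straight down
import sys,numpy as np
from scipy.spatial.transform import Rotation as R
from workcell import get_obs
def tool(yaw,tilt):
    a=np.radians(yaw);y=np.array([np.cos(a),np.sin(a),0]);z=np.array([0,0,-1.]);return R.from_matrix(np.c_[np.cross(y,z),y,z])*R.from_euler("y",tilt,degrees=True)
if __name__=="__main__":
    o=get_obs();A=R.from_rotvec(o["orientation"]);v=[float(s) for s in sys.argv[1:]];T=tool(v[3],v[4])
    dp=np.array(v[:3])-o["ee_pos"]
    print("now",o["t"],o["ee_pos"].round(1),"q",o["qpos"].round(2),"w",round(o["width"],1),"F",o["ft_force"].round(1))
    print("shift first",A.inv().apply(dp).round(1),"turn",np.degrees((A.inv()*T).as_rotvec()).round(2),"shift after turn",T.inv().apply(dp).round(1),"len",np.linalg.norm(dp).round(1))
E
python3 go.py 570.5 -29 235 16 0
```

```text
now 0.1 [ 249.4 -572.5  222. ] q [-1.18  0.42  1.63 -0.    1.09 -0.02] w 88.0 F [-0.1  0.2  0.8]
shift first [ 511.4 -370.1  -12.5] turn [-6.000e-02 -6.000e-02 -8.246e+01] shift after turn [434.  458.5 -13. ] len 631.4
```

```bash
python3 -m creep '{"delta_pos":[[0.032,-0.0231,-0.0008],[0.032,-0.0231,-0.0008],[0.032,-0.0231,-0.0008],[0.032,-0.0231,-0.0008],[0.032,-0.0231,-0.0008],[0.032,-0.0231,-0.0008],[0.032,-0.0231,-0.0008],[0.032,-0.0231,-0.0008],[0.032,-0.0231,-0.0008],[0.032,-0.0231,-0.0008],[0.032,-0.0231,-0.0008],[0.032,-0.0231,-0.0008],[0.032,-0.0231,-0.0008],[0.032,-0.0231,-0.0008],[0.032,-0.0231,-0.0008],[0.032,-0.0231,-0.0008]],"twist":[[0,0,0],[0,0,0],[0,0,0],[0,0,0],[0,0,0],[0,0,0],[0,0,0],[0,0,0],[0,0,0],[0,0,0],[0,0,0],[0,0,0],[0,0,0],[0,0,0],[0,0,0],[0,0,0]]}' 1
python3 -m creep '{"delta_pos":[[0,0,0],[0,0,0],[0,0,0],[0,0,0],[0,0,0],[0,0,0],[0,0,0],[0,0,0],[0,0,0],[0,0,0],[0,0,0],[0,0,0],[0,0,0],[0,0,0]],"twist":[[0,0,-6.87],[0,0,-6.87],[0,0,-6.87],[0,0,-6.87],[0,0,-6.87],[0,0,-6.87],[0,0,-6.87],[0,0,-6.87],[0,0,-6.87],[0,0,-6.87],[0,0,-6.87],[0,0,-6.87],[0,0,0],[0,0,0]]}'
python3 go.py 570.5 -29 235 16 0
python3 - <<'E'
from workcell import *
import cv2,numpy as np
p=camera_params("wrist");im,d=get_image("wrist");np.savez("wrist",im=im,d=d,K=p["camera_matrix"],E=p["extrinsics"])
cv2.imwrite("pics/w1.png",im[...,::-1]);print(np.round(p["extrinsics"],2).tolist())
E
```

```text
t: 1.43
ee_pos: [571.8, -27.7, 235.3]
orientation: [-3.075, -0.641, 0.001]
ft_force: [-0.5, -0.8, 0.8]
width: 87.8
grasp_force: 0.0
t: 2.6
ee_pos: [571.2, -29.7, 235.2]
orientation: [-1.895, -2.505, 0.0]
ft_force: [0.2, -0.5, -0.2]
width: 88.0
grasp_force: 0.0
now 2.6 [571.2 -29.7 235.2] q [-0.07  0.33  1.74  0.    1.07 -0.35] w 88.0 F [ 0.2 -0.5 -0.2]
shift first [ 0.8 -0.5  0.2] turn [-0.03 -0.01 -0.23] shift after turn [ 0.8 -0.5  0.2] len 1.0
[[0.96, 0.26, 0.07, 552.25], [0.27, -0.93, -0.24, 34.62], [-0.0, 0.25, -0.97, 396.8], [0.0, 0.0, 0.0, 1.0]]
```

View pics/w1.png

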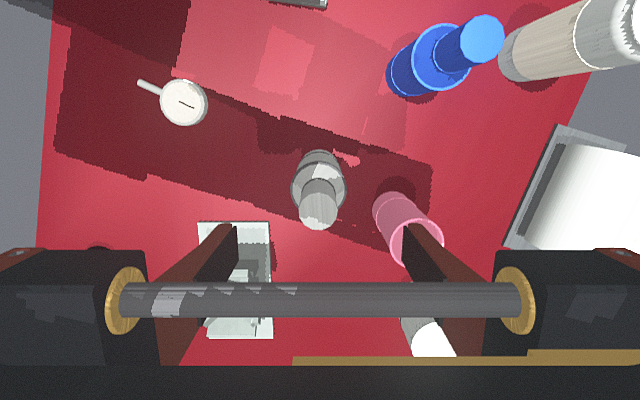

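The wrist view shows the grey neck top at about (318,210), centred between the fingers at x≈220 and 420. The pink bottle is clear to the right at (415,235).

```bash
python3 - <<'E'
from h import *
im,d,K,E=load("wrist");w=world(d,K,E);m=(np.hypot(w[...,0]-570,w[...,1]+29)<35);q=w[m];t=q[(q[:,2]>174)&(q[:,2]<186)];print(len(t),t.mean(0),(t.max(0)+t.min(0))/2)
b=q[(q[:,2]>20)&(q[:,2]<105)];print(circ(b[:,:2]),circ(q[(q[:,2]>135)&(q[:,2]<170)][:,:2]))
E
python3 -m creep '{"delta_pos":[[0.0008,-0.0005,0.02],[0,0,0.02],[0,0,0.02],[0,0,0.02],[0,0,0.016],[0,0,0]],"twist":[[0,0,0],[0,0,0],[0,0,0],[0,0,0],[0,0,0],[0,0,0]]}'
```

```text
1207 [568.57196075 -28.60749652 179.44740425] [568.62998522 -29.38556885 178.03182577]
(array([568.87679316, -29.74452084]), np.float64(24.900209664772483)) (array([568.82527725, -29.54019727]), np.float64(13.710952582768789))
t: 3.15
ee_pos: [568.4, -28.9, 136.3]
orientation: [-1.892, -2.502, 0.005]
ft_force: [-1.2, -0.9, -0.4]
width: 88.1
grasp_force: 0.0
```

```bash
python3 -m creep '{"delta_pos":[[0,0,0],[0,0,0],[0,0,0],[0,0,0],[0,0,0],[0,0,0],[0,0,0],[0,0,0],[0,0,0],[0,0,0]],"twist":[[0,0,0],[0,0,0],[0,0,0],[0,0,0],[0,0,0],[0,0,0],[0,0,0],[0,0,0],[0,0,0],[0,0,0]]}' 0.1
python3 go.py 568.8 -29.6 250 16 0
```

```text
t: 3.98
ee_pos: [570.6, -29.0, 139.4]
orientation: [-1.891, -2.508, 0.0]
ft_force: [-0.4, -1.1, 1.2]
width: 26.6
grasp_force: 30.0
now 3.9833 [570.6 -29.  139.4] q [-0.07  0.45  1.81 -0.    0.88 -0.35] w 26.6 F [-0.4 -1.1  1.2]
shift first [  -0.    -1.9 -110.6] turn [-0.01 -0.   -0.03] shift after turn [  -0.    -1.9 -110.6] len 110.6
```

Gripped with the pad axis across the tilt plane, gravity could swing the piece about the pads at 45°. I'll open and regrip turned 90° about the neck before lifting.

```bash
python3 -m creep '{"delta_pos":[[0,0,0],[0,0,0],[0,0,0],[0,0,0],[0,0,0],[0,0,0],[0,0,0],[0,0,0],[0,0,0],[0,0,0],[0,0,0],[0,0,0],[0,0,0],[0,0,0],[0,0,0],[0,0,0],[0,0,0],[0,0,0],[0,0,0]],"twist":[[0,0,0],[0,0,0],[0,0,0],[0,0,0],[0,0,6.5],[0,0,6.5],[0,0,6.5],[0,0,6.5],[0,0,6.5],[0,0,6.5],[0,0,6.5],[0,0,6.5],[0,0,6.5],[0,0,6.5],[0,0,6.5],[0,0,6.5],[0,0,6],[0,0,6],[0,0,0]]}' 1
python3 -m creep '{"delta_pos":[[0,0,0],[0,0,0],[0,0,0],[0,0,0],[0,0,0],[0,0,0],[0,0,0],[0,0,0],[0,0,0]],"twist":[[0,0,0],[0,0,0],[0,0,0],[0,0,0],[0,0,0],[0,0,0],[0,0,0],[0,0,0],[0,0,0]]}' 0.1
python3 -m creep '{"delta_pos":[[0,0,-0.01],[0,0,-0.03],[0,0,-0.03],[0,0,-0.03],[0,0,-0.03],[0,0,-0.03],[0,0,0],[0,0,0],[0,0,0],[0,0,0],[0,0,0],[0,0,0],[0,0,0],[0,0,0],[0,0,0],[0,0,0],[0,0,0]],"twist":[[0,0,0],[0,0,0],[0,0,0],[0,0,0],[0,0,0],[0,0,0],[0,0,0],[-5,0,0],[-5,0,0],[-5,0,0],[-5,0,0],[-5,0,0],[-5,0,0],[-5,0,0],[-5,0,0],[-5,0,0],[0,0,0]]}'
python3 go.py 495.7 -165.7 189.5 16 -45
python3 - <<'E'
from workcell import *
import cv2
im,d=get_image("scene");cv2.imwrite("pics/s2.png",cv2.resize(im[80:280,180:480],(750,500),interpolation=cv2.INTER_CUBIC)[...,::-1])
E
```

```text
t: 5.57
ee_pos: [570.7, -29.0, 139.5]
orientation: [-3.112, -0.431, 0.0]
ft_force: [-0.8, -0.2, -0.0]
width: 87.6
grasp_force: 0.0
t: 6.32
ee_pos: [570.7, -29.0, 139.5]
orientation: [-3.111, -0.437, 0.0]
ft_force: [0.4, -0.9, -0.4]
width: 31.6
grasp_force: 0.0
t: 7.73
ee_pos: [568.8, -27.6, 296.1]
orientation: [2.335, 0.334, 0.13]
ft_force: [-0.4, 0.8, -4.9]
width: 26.6
grasp_force: 30.0
now 7.7333 [568.8 -27.6 296.1] q [ 0.32  0.32  1.83 -0.86  1.2   2.03] w 26.6 F [-0.4  0.8 -4.9]
shift first [-107.9    3.4  155.2] turn [-6.000e-02  1.700e-01 -8.966e+01] shift after turn [  -4.3 -108.3  154.9] len 189.1
```

View pics/s2.png

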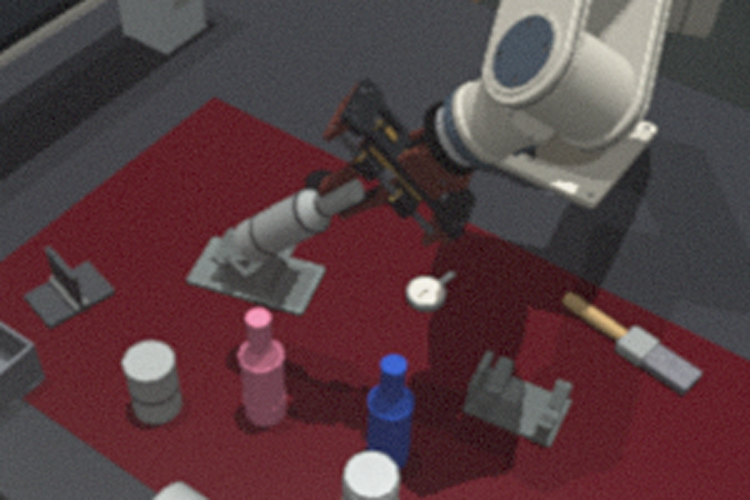

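The piece is held tilted and well aligned. The fingers were still closing as the lift began, so I'll measure where it sits in the grip.

```bash
cat > axis.py <<'E'
from h import *
from workcell import *
from scipy.spatial.transform import Rotation as R
o=get_obs();A=R.from_rotvec(o["orientation"])
for n in("scene","top","wrist"):
    p=camera_params(n);im,d=get_image(n);w=world(d,p["camera_matrix"],p["extrinsics"])
    q=A.inv().apply((w-o["ee_pos"])[d>0].reshape(-1,3))
    b=q[(np.hypot(q[:,0],q[:,1])<34)&(q[:,2]>-10)&(q[:,2]<160)]
    h,_=np.histogram(b[:,2],np.arange(100,161,3));print(n,len(b),"hist100+3k",h)
    # slice centre assuming radius 25
    from scipy.optimize import least_squares
    c=b[(b[:,2]>35)&(b[:,2]<130)]
    if len(c)>60:
        f=least_squares(lambda x:np.hypot(c[:,0]-x[0]-x[2]*c[:,2],c[:,1]-x[1]-x[3]*c[:,2])-25,[0,0,0,0],loss="soft_l1");x=f.x
        print(" centre at s=0",x[:2].round(1),"tilt deg",np.degrees(x[2:]).round(2),"cost",round(f.cost,1))
E
python3 axis.py
```

```text
scene 714 hist100+3k [14 16 13 17  9 11 11 12 10 13 13 12 16  5  9  1  0  0  0  0]
 centre at s=0 [1.  0.6] tilt deg [ 0.31 -0.07] cost 237.8
top 1011 hist100+3k [17 22 17 28 14 12 21 16 17 14 18 19 16 18  9  5  0  0  0  0]
 centre at s=0 [0.7 0.4] tilt deg [ 0.19 -0.31] cost 262.6
wrist 4295 hist100+3k [28 29 75 43 13  1  5 18 21 21 18 20 19 14  8  0  0  0  0  0]
 centre at s=0 [0.2 1.6] tilt deg [ 0.33 -0.27] cost 30.6
```

```bash
python3 -m creep '{"delta_pos":[[-0.018,0.0034,0],[-0.03,0,0],[-0.03,0,0],[-0.03,0,0],[0,0,0.02],[0,0,0.03],[0,0,0.03],[0,0,0.03],[0,0,0.03],[0,0,0.0116],[0,0,0],[0,0,0],[0,0,0]],"twist":[[0,0,0],[0,0,0],[0,0,0],[0,0,0],[0,0,0],[0,0,0],[0,0,0],[0,0,0],[0,0,0],[0,0,0],[0,0,0],[0,0,0],[0,0,0]]}'
python3 go.py 495 -163.3 192.1 16 -45; python3 axis.py
python3 - <<'E'
from workcell import *
import cv2,numpy as np
c=[]
for n,(u,v) in(("scene",(290,170)),("top",(398,190))):
    im,d=get_image(n);c.append(cv2.resize(im[v-50:v+50,u-40:u+40],(400,500),interpolation=cv2.INTER_CUBIC))
cv2.imwrite("pics/s3.png",np.hstack(c)[...,::-1])
E
```

```text
t: 9.02
ee_pos: [497.7, -163.9, 195.8]
orientation: [2.338, 0.327, 0.138]
ft_force: [-0.3, 0.3, -3.6]
width: 26.3
grasp_force: 30.0
now 9.0167 [ 497.7 -163.9  195.8] q [ 0.08  0.35  2.11 -1.12  0.88  2.22] w 26.3 F [-0.3  0.3 -3.6]
shift first [-2.4 -3.5  1.7] turn [ 4.000e-02 -3.000e-02 -9.011e+01] shift after turn [ 3.5 -2.4  1.7] len 4.6
scene 533 hist100+3k [ 8 14 11  7 12  4 14  9  5 11 10  6 10 12  3  0  0  0  0  0]
 centre at s=0 [0.3 1.2] tilt deg [-0.5  -0.33] cost 195.7
top 675 hist100+3k [10 10 16 19 16 10  8 16 16 11 13 11 15 12 10  1  0  0  0  0]
 centre at s=0 [-0.7 -1. ] tilt deg [-0.38 -0.19] cost 189.5
wrist 4170 hist100+3k [21 29 42 68 17  0  2 21 16 20 13 25 14 14 11  0  0  0  0  0]
 centre at s=0 [-0.9 -1. ] tilt deg [-0.6  -0.23] cost 32.1
```

View pics/s3.png

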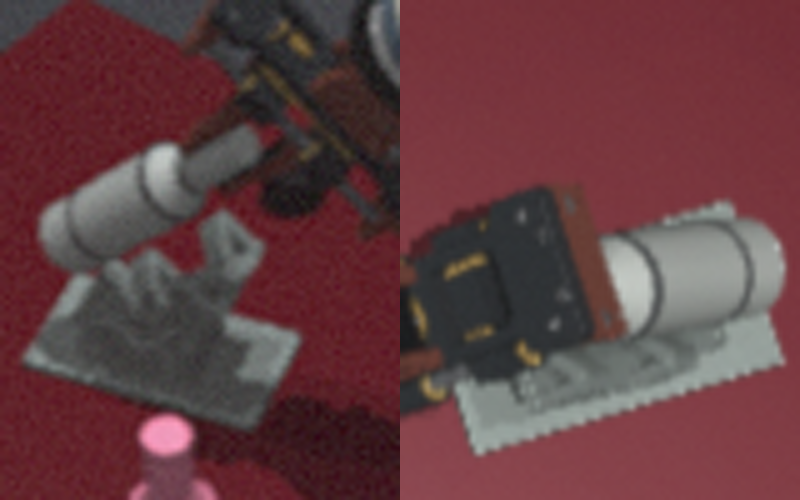

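Both views show the piece over the rest channel, clear of the saddles and parallel to it. Next I lower it along the channel normal.

```bash
python3 -m creep '{"delta_pos":[[-0.0015,-0.01,0],[0,-0.012,0],[0,-0.01,0],[0,-0.005,0],[0,-0.001,0],[0,0,0]],"twist":[[0,0,0],[0,0,0],[0,0,0],[0,0,0],[0,0,0],[0,0,0]]}'
python3 -m creep '{"delta_pos":[[0,-0.0015,0],[0,-0.0015,0],[0,0,0]],"twist":[[0,0,0],[0,0,0],[0,0,0]]}'
python3 go.py 490.1 -146.3 153.1 16 -45
```

```text
t: 9.77
ee_pos: [488.4, -138.4, 167.9]
orientation: [2.337, 0.329, 0.136]
ft_force: [-0.5, -0.4, -4.5]
width: 26.6
grasp_force: 30.0
t: 10.02
ee_pos: [488.0, -137.1, 166.4]
orientation: [2.336, 0.327, 0.136]
ft_force: [-0.2, -1.6, -0.3]
width: 26.3
grasp_force: 30.0
now 10.0167 [ 488.  -137.1  166.4] q [ 0.14  0.41  2.13 -1.14  0.88  2.33] w 26.3 F [-0.2 -1.6 -0.3]
shift first [-0.5 -2.7 16.1] turn [ 6.000e-02  8.000e-02 -9.004e+01] shift after turn [ 2.7 -0.5 16.1] len 16.3
```

```bash
python3 -m creep '{"delta_pos":[[0,-0.001,0],[0,0,0],[0,0,0]],"twist":[[0,0,0],[0,0,0],[0,0,0]]}'; python3 axis.py
```

```text
t: 10.27
ee_pos: [487.7, -136.7, 166.0]
orientation: [2.335, 0.327, 0.136]
ft_force: [-0.0, -4.1, 5.4]
width: 26.6
grasp_force: 30.0
scene 582 hist100+3k [ 8 13  8 11  9  7  6  9 12  8  8 23 18  9  6  4  2  1  1  4]
 centre at s=0 [ 1.8 -1.1] tilt deg [-1.14  1.28] cost 334.7
top 782 hist100+3k [14 11 17 19 12  9 18 16 12 10 10 24 19 18  6  6  3  4  1  4]
 centre at s=0 [-0.6 -1.6] tilt deg [-0.56  0.6 ] cost 372.2
wrist 4779 hist100+3k [15 18 17 58 13  2  5 13  9 18 10 54 56 22  6  3  0  3  1  0]
 centre at s=0 [  1.6 -10.6] tilt deg [-1.82  4.87] cost 2119.3
```

Normal contact with no sideways force: it is seated in the V. Now I slide it down to the foot plate.

```bash
python3 -m creep '{"delta_pos":[[0,0.0005,0.003],[0,0,0.003],[0,0,0.003],[0,0,0.002],[0,0,0]],"twist":[[0,0,0],[0,0,0],[0,0,0],[0,0,0],[0,0,0]]}';  python3 -m creep '{"delta_pos":[[0,0,0.0015],[0,0,0.0015],[0,0,0]],"twist":[[0,0,0],[0,0,0],[0,0,0]]}'
```

```text
t: 10.83
ee_pos: [489.7, -144.5, 158.0]
orientation: [2.336, 0.327, 0.135]
ft_force: [0.0, -7.2, 1.1]
width: 26.5
grasp_force: 30.0
t: 11.08
ee_pos: [490.3, -146.4, 156.0]
orientation: [2.336, 0.327, 0.136]
ft_force: [-1.2, -6.5, 4.6]
width: 26.4
grasp_force: 30.0
```

```bash
python3 -m creep '{"delta_pos":[[0,0,0.001],[0,0,0.001],[0,0,0]],"twist":[[0,0,0],[0,0,0],[0,0,0]]}'
```

```text
t: 11.33
ee_pos: [490.7, -147.7, 154.6]
orientation: [2.336, 0.327, 0.136]
ft_force: [-1.1, -4.8, 5.2]
width: 26.6
grasp_force: 30.0
```

```bash
python3 -m creep '{"delta_pos":[[0,0,0.001],[0,0,0.001],[0,0,0]],"twist":[[0,0,0],[0,0,0],[0,0,0]]}'; python3 -m creep '{"delta_pos":[[0,0,0.0007],[0,0,0.0007],[0,0,0]],"twist":[[0,0,0],[0,0,0],[0,0,0]]}'
```

```text
t: 11.58
ee_pos: [491.0, -148.8, 153.5]
orientation: [2.336, 0.327, 0.136]
ft_force: [-4.1, 0.7, 10.8]
width: 26.6
grasp_force: 30.0
t: 11.83
ee_pos: [491.2, -148.9, 153.4]
orientation: [2.336, 0.327, 0.138]
ft_force: [-11.3, 13.9, 25.8]
width: 26.6
grasp_force: 30.0
```

The foot contact is clear at about 30 N along the channel. I'll relieve it, open and withdraw up the neck.

```bash
python3 -m creep '{"delta_pos":[[0,0,-0.0012],[0,0,0],[0,0,0]],"twist":[[0,0,0],[0,0,0],[0,0,0]]}'
python3 -m creep '{"delta_pos":[[0,0,0],[0,0,0],[0,0,0],[0,0,0],[0,0,0],[0,0,0],[0,0,0],[0,0,0]],"twist":[[0,0,0],[0,0,0],[0,0,0],[0,0,0],[0,0,0],[0,0,0],[0,0,0],[0,0,0]]}' 1
python3 -m creep '{"delta_pos":[[0,0,-0.02],[0,0,-0.03],[0,0,-0.03],[0,0,-0.03],[0,0,0],[0,0,0]],"twist":[[0,0,0],[0,0,0],[0,0,0],[0,0,0],[0,0,0],[0,0,0]]}'
cat > fitrest.py <<'E'
from h import *
from workcell import *
from scipy.optimize import least_squares
O=np.array([506.8,-204.9]);a=np.radians(16);ex=np.array([np.cos(a),np.sin(a),0]);ey=np.array([-np.sin(a),np.cos(a),0]);ez=np.array([0,0,1.])
u=(ey+ez)/2**.5;n=(ez-ey)/2**.5;F=np.r_[O,0]-40*ey+52*ez
for c in("scene","top","wrist"):
    p=camera_params(c);im,d=get_image(c);w=world(d,p["camera_matrix"],p["extrinsics"])[d>0];q=(w-F)@np.c_[ex,n,u]
    b=q[(abs(q[:,0])<32)&(q[:,1]>2)&(q[:,1]<40)&(q[:,2]>5)&(q[:,2]<108)]
    if len(b)<50: print(c,"few");continue
    x=least_squares(lambda x:np.hypot(b[:,0]-x[0]-x[2]*b[:,2],b[:,1]-x[1]-x[3]*b[:,2])-25,[0]*4,loss="soft_l1").x
    t=q[(abs(q[:,0])<20)&(abs(q[:,1])<20)&(q[:,2]>150)]
    print(c,len(b),"butt offset x,n",x[:2].round(1),"tilt",np.degrees(x[2:]).round(2),"tip u",np.percentile(t[:,2],[90,98]).round(1) if len(t) else "")
E
python3 fitrest.py
```

```text
t: 12.08
ee_pos: [491.0, -148.7, 153.3]
orientation: [2.336, 0.327, 0.136]
ft_force: [-4.7, 2.7, 12.2]
width: 26.7
grasp_force: 30.0
t: 12.75
ee_pos: [491.1, -148.7, 152.4]
orientation: [2.338, 0.328, 0.136]
ft_force: [0.0, 0.0, 0.3]
width: 76.2
grasp_force: 0.0
t: 13.25
ee_pos: [470.4, -73.1, 231.0]
orientation: [2.338, 0.329, 0.14]
ft_force: [0.2, -0.6, -0.8]
width: 87.9
grasp_force: 0.0
scene 244 butt offset x,n [-0.3  4.7] tilt [ 0.37 -1.05] tip u [603.8 604.6]
top 476 butt offset x,n [-1.6  2.3] tilt [ 0.23 -0.51] tip u [601.9 602.8]
wrist 187 butt offset x,n [-2.4  2.2] tilt [ 0.38 -0.19] tip u [358.  358.6]
```

The piece lies straight in the rest. Now I back off, straighten up and turn for the second grip.

```bash
python3 -m creep '{"delta_pos":[[0,0,-0.034],[0,0,-0.034],[0,0,-0.034],[0,0,0],[0,0,0],[0,0,0],[0,0,0],[0,0,0],[0,0,0],[0,0,0],[0,0,0]],"twist":[[0,0,0],[0,0,0],[0,0,0],[6.43,0,0],[6.43,0,0],[6.43,0,0],[6.43,0,0],[6.43,0,0],[6.43,0,0],[6.42,0,0],[0,0,0]]}'
python3 -m creep '{"delta_pos":[[0,0,0],[0,0,0],[0,0,0],[0,0,0],[0,0,0],[0,0,0],[0,0,0],[0,0,0],[0,0,0],[0,0,0],[0,0,0],[0,0,0],[0,0,0],[0,0,0],[0,0,0]],"twist":[[0,0,-6.5],[0,0,-6.5],[0,0,-6.5],[0,0,-6.5],[0,0,-6.5],[0,0,-6.5],[0,0,-6.5],[0,0,-6.5],[0,0,-6.5],[0,0,-6.5],[0,0,-6.5],[0,0,-6.5],[0,0,-6],[0,0,-6],[0,0,0]]}'
python3 go.py 544 -342 302 16 0
```

```text
t: 14.32
ee_pos: [450.5, -7.8, 301.7]
orientation: [-3.109, -0.426, 0.002]
ft_force: [-0.4, 0.2, -0.6]
width: 87.8
grasp_force: 0.0
t: 15.57
ee_pos: [449.1, -5.1, 301.0]
orientation: [-1.888, -2.511, 0.006]
ft_force: [-0.5, -0.0, 0.2]
width: 88.1
grasp_force: 0.0
now 15.5667 [449.1  -5.1 301. ] q [-0.04  0.06  1.92 -0.    1.16 -0.32] w 88.1 F [-0.5 -0.   0.2]
shift first [-3.5e+02 -2.4e+00 -3.0e-01] turn [-0.18  0.11  0.13] shift after turn [-350.    -1.6   -1. ] len 350.1
```

```bash
python3 -m creep '{"delta_pos":[[-0.035,0,0],[-0.035,0,0],[-0.035,0,0],[-0.035,0,0],[-0.035,0,0],[-0.035,0,0],[-0.035,0,0],[-0.035,0,0],[-0.035,0,0],[-0.035,-0.0016,-0.001],[0,0,0],[0,0,0],[0,0,0],[0,0,0],[0,0,0],[0,0,0],[0,0,0],[0,0,0]],"twist":[[0,0,0],[0,0,0],[0,0,0],[0,0,0],[0,0,0],[0,0,0],[0,0,0],[0,0,0],[0,0,0],[0,0,0],[0,6.43,0],[0,6.43,0],[0,6.43,0],[0,6.43,0],[0,6.43,0],[0,6.43,0],[0,6.42,0],[0,0,0]]}'
python3 go.py 520.9 -260.6 151.3 16 45; python3 fitrest.py
```

```text
t: 17.07
ee_pos: [543.1, -342.7, 297.1]
orientation: [-1.474, -1.936, -0.607]
ft_force: [-0.3, -0.4, -1.5]
width: 87.6
grasp_force: 0.0
now 17.0667 [ 543.1 -342.7  297.1] q [-0.76  0.74  1.13  0.4   1.97 -1.  ] w 87.6 F [-0.3 -0.4 -1.5]
shift first [-44.6   2.3 162.8] turn [-0.19 -0.58 -0.66] shift after turn [-42.9   1.3 163.3] len 168.8
scene 243 butt offset x,n [-0.5  4.5] tilt [ 0.48 -0.67] tip u [178.7 181.4]
top 484 butt offset x,n [-1.7  2.2] tilt [ 0.5  -0.49] tip u [177.9 180.1]
wrist 3061 butt offset x,n [-2.   2.5] tilt [ 0.43 -0.38] tip u [173.4 175.7]
```

```bash
python3 -m creep '{"delta_pos":[[-0.0073,0.0003,0.0272],[-0.0073,0.0003,0.0272],[-0.0073,0.0003,0.0272],[-0.0073,0.0003,0.0272],[-0.0073,0.0003,0.0272],[-0.0073,0.0003,0.0272],[0,0,0],[0,0,0]],"twist":[[0,0,0],[0,0,0],[0,0,0],[0,0,0],[0,0,0],[0,0,0],[0,0,0],[0,0,0]]}'
python3 go.py 501.4 -192.6 80.6 16 45
python3 - <<'E'
from workcell import *
import cv2
im,d=get_image("wrist");cv2.imwrite("pics/w4.png",im[...,::-1])
E
```

```text
t: 17.88
ee_pos: [523.0, -258.9, 158.1]
orientation: [-1.472, -1.954, -0.607]
ft_force: [0.6, -0.8, 0.4]
width: 88.1
grasp_force: 0.0
now 17.8833 [ 523.  -258.9  158.1] q [-0.69  0.77  1.4   0.41  1.65 -1.09] w 88.1 F [ 0.6 -0.8  0.4]
shift first [ -5.4  -2.4 104.1] turn [-0.09  0.08 -0.  ] shift after turn [ -5.5  -2.5 104.1] len 104.3
```

View pics/w4.png

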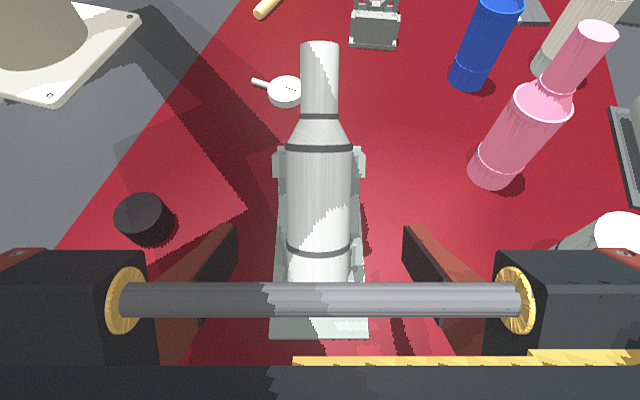

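The piece, (320,190) in the wrist view, is centred between the fingers at about (225,240) and (415,240). The saddle gap is in line with the fingers, so I go in and close.

```bash
python3 -m creep '{"delta_pos":[[-0.0054,-0.0024,0.02],[0,0,0.025],[0,0,0.025],[0,0,0.02],[0,0,0.014],[0,0,0],[0,0,0]],"twist":[[0,0,0],[0,0,0],[0,0,0],[0,0,0],[0,0,0],[0,0,0],[0,0,0]]}'
python3 go.py 501.4 -192.6 80.6 16 45
```

```text
t: 18.52
ee_pos: [502.8, -194.6, 81.2]
orientation: [-1.473, -1.956, -0.61]
ft_force: [0.2, -0.8, 0.4]
width: 87.7
grasp_force: 0.0
now 18.5167 [ 502.8 -194.6   81.2] q [-0.64  0.81  1.55  0.45  1.46 -1.13] w 87.7 F [ 0.2 -0.8  0.4]
shift first [ 1.2 -0.8  2.1] turn [0.07 0.15 0.05] shift after turn [ 1.2 -0.8  2.1] len 2.5
```

```bash
python3 -m creep '{"delta_pos":[[0.001,-0.001,0.001],[0,0,0],[0,0,0],[0,0,0],[0,0,0],[0,0,0],[0,0,0],[0,0,0],[0,0,0]],"twist":[[0,0,0],[0,0,0],[0,0,0],[0,0,0],[0,0,0],[0,0,0],[0,0,0],[0,0,0],[0,0,0]]}' 0.4
python3 go.py 501.4 -192.6 80.6 16 45
```

```text
t: 19.27
ee_pos: [502.3, -192.6, 80.1]
orientation: [-1.474, -1.955, -0.613]
ft_force: [5.9, 1.0, 0.8]
width: 48.2
grasp_force: 30.0
now 19.2667 [ 502.3 -192.6   80.1] q [-0.64  0.81  1.56  0.45  1.45 -1.13] w 48.2 F [5.9 1.  0.8]
shift first [ 0.5 -0.8 -0.2] turn [0.23 0.09 0.04] shift after turn [ 0.5 -0.8 -0.2] len 1.0
```

```bash
python3 -m creep '{"delta_pos":[[0,0.0,-0.005],[0,0,-0.015],[0,0,-0.03],[0,0,-0.03],[0,0,-0.035],[0,0,-0.035],[0,0,0],[0,0,0],[0,0,0],[0,0,0],[0,0,0],[0,0,0],[0,0,0],[0,0,0],[0,0,0],[0,0,0]],"twist":[[0,0,0],[0,0,0],[0,0,0],[0,0,0],[0,0,0],[0,0,0],[0,0,0],[0,-5,0],[0,-6,0],[0,-6,0],[0,-6,0],[0,-6,0],[0,-6,0],[0,-6,0],[0,-4,0],[0,0,0]]}'
python3 go.py 488 216 270 8 0
```

```text
t: 20.6
ee_pos: [527.7, -291.5, 185.2]
orientation: [-1.887, -2.51, 0.003]
ft_force: [0.3, -0.2, -2.7]
width: 48.4
grasp_force: 30.0
now 20.6 [ 527.7 -291.5  185.2] q [-0.52  0.44  1.71 -0.    1.   -0.8 ] w 48.4 F [ 0.3 -0.2 -2.7]
shift first [498.6 102.7 -85. ] turn [-0.12  0.01  8.12] shift after turn [508.1  31.3 -84.8] len 516.1
```

```bash
python3 -m creep '{"delta_pos":[[0,0,-0.025],[0,0,-0.03],[0,0,-0.03],[0.015,0.001,0],[0.03,0.001,0],[0.035,0.0014,0],[0.035,0.0014,0],[0.035,0.0014,0],[0.035,0.0014,0],[0.035,0.0014,0],[0.035,0.0014,0],[0.035,0.0014,0],[0.035,0.0014,0],[0.035,0.0014,0],[0.035,0.0014,0],[0.035,0.0014,0],[0.035,0.0014,0],[0.028,0.0014,0],[0.015,0.001,0],[0,0,0]],"twist":[[0,0,2],[0,0,4],[0,0,2],[0,0,0],[0,0,0],[0,0,0],[0,0,0],[0,0,0],[0,0,0],[0,0,0],[0,0,0],[0,0,0],[0,0,0],[0,0,0],[0,0,0],[0,0,0],[0,0,0],[0,0,0],[0,0,0],[0,0,0]]}'
python3 go.py 479.7 216.2 110 8 0
```

```text
t: 22.27
ee_pos: [478.6, 214.3, 269.2]
orientation: [-2.055, -2.372, 0.003]
ft_force: [0.7, -0.7, -3.9]
width: 48.2
grasp_force: 30.0
now 22.2667 [478.6 214.3 269.2] q [0.4  0.22 1.8  0.   1.12 0.25] w 48.2 F [ 0.7 -0.7 -3.9]
shift first [  1.5   2.  159.2] turn [-0.23 -0.07  0.19] shift after turn [  1.7   1.4 159.2] len 159.2
```

```bash
python3 -m creep '{"delta_pos":[[0.0015,0.0018,0.02],[0,0,0.035],[0,0,0.035],[0,0,0.035],[0,0,0.024],[0,0,0.01],[0,0,0],[0,0,0]],"twist":[[0,0,0],[0,0,0],[0,0,0],[0,0,0],[0,0,0],[0,0,0],[0,0,0],[0,0,0]]}'
cat > cr.py <<'E'
from h import *
from workcell import *
from scipy.optimize import least_squares
a=np.radians(8);ex=np.array([np.cos(a),np.sin(a),0]);ey=np.array([-np.sin(a),np.cos(a),0]);S=np.array([489.3,147.9,0])
print(get_obs()["ee_pos"].round(1))
def M(w): return (w-S)@np.c_[ex,ey,[0,0,1]]
for c in("scene","top","wrist"):
    p=camera_params(c);im,d=get_image(c)
    w=M(world(d,p["camera_matrix"],p["extrinsics"])[d>0]);zmax=w[(abs(w[:,0])<10)&(w[:,1]>40)&(w[:,1]<100)][:,2]
    b=w[(abs(w[:,0])<34)&(w[:,1]>-20)&(w[:,1]<200)&(w[:,2]>62)&(w[:,2]<165)]
    body=b[(b[:,1]>85)&(b[:,1]<110)&(b[:,2]>b[:,2].max()-40)] 
    if len(b)>50:
        bb=b[(b[:,1]>15)&(b[:,1]<112)];
        x=least_squares(lambda x:np.hypot(bb[:,0]-x[0]-x[2]*bb[:,1],bb[:,2]-x[1]-x[3]*bb[:,1])-25,[0,130,0,0],loss="soft_l1").x
        print(c,"piece x,z at stop",x[:2].round(1),"slope deg",np.degrees(x[2:]).round(2),"y ext",np.percentile(b[:,1],[1,99]).round(1))
    s=w[(w[:,2]>46)&(w[:,2]<54)&(abs(w[:,0])<32)&(w[:,1]<20)&(w[:,1]>-30)];print("  stop top y",len(s),np.percentile(s[:,1],[2,98]).round(1) if len(s) else "", "x",np.percentile(s[:,0],[2,98]).round(1) if len(s) else "")
    s=w[(w[:,2]>37)&(w[:,2]<45)&(abs(w[:,0])<45)&(w[:,1]<110)&(w[:,1]>78)];print("  far saddle x",len(s),s.min(0).round(1) if len(s) else "",s.max(0).round(1) if len(s) else "")
E
python3 cr.py
python3 - <<'E'
from workcell import *
import cv2,numpy as np
c=[]
for n,(u,v) in(("scene",(385,225)),("top",(246,205))):
    im,d=get_image(n);c.append(cv2.resize(im[v-50:v+50,u-40:u+40],(400,500),interpolation=cv2.INTER_CUBIC))
cv2.imwrite("pics/s5.png",np.hstack(c)[...,::-1])
E
```

```text
t: 22.93
ee_pos: [481.6, 213.0, 111.6]
orientation: [-2.061, -2.369, 0.002]
ft_force: [-0.0, 0.3, -2.7]
width: 48.7
grasp_force: 30.0
[481.6 213.  111.6]
scene piece x,z at stop [  0.7 134.3] slope deg [ 1.07 -0.94] y ext [  5.6 183.6]
  stop top y 42 [-9.5 -1.7] x [-24.6  31. ]
  far saddle x 37 [-34.4  83.4  37.1] [ 42.8 100.4  44.4]
top piece x,z at stop [  1.9 132. ] slope deg [-1.67  1.23] y ext [ 4.8 31.2]
  stop top y 61 [-9.6 -1.6] x [-28.5  29.8]
  far saddle x 0  
wrist piece x,z at stop [  1.1 134.3] slope deg [ 0.46 -0.79] y ext [ 30.7 171.4]
  stop top y 0  x 
  far saddle x 0
```

View pics/s5.png

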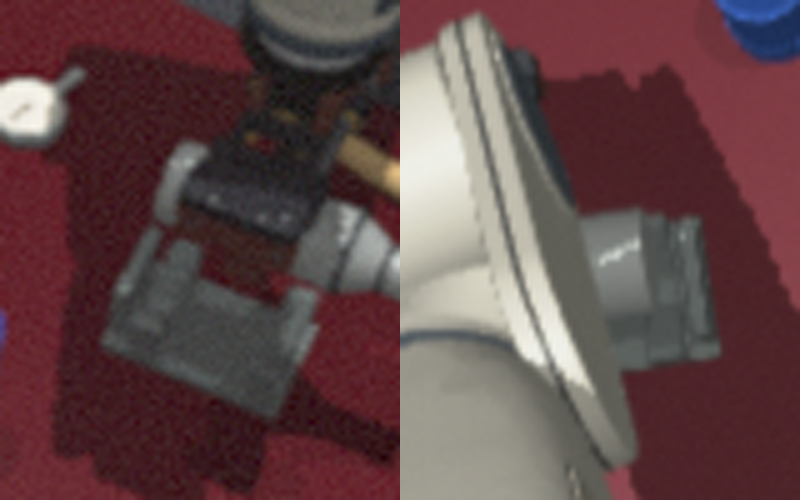

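Scene and top views show the piece above the cradle with its butt about 7 mm short of the stop and its fingers over the saddle gap. The tip is about 0.7° low, so I trim that and lower.

```bash
python3 -m creep '{"delta_pos":[[0,-0.0005,0.015],[0,0,0.02],[0,0,0.02],[0,0,0.012],[0,0,0.006],[0,0,0],[0,0,0]],"twist":[[0,0.7,0],[0,0,0],[0,0,0],[0,0,0],[0,0,0],[0,0,0],[0,0,0]]}'
python3 -m creep '{"delta_pos":[[0,0,0.0015],[0,0,0.0015],[0,0,0]],"twist":[[0,0,0],[0,0,0],[0,0,0]]}'
```

```text
t: 23.77
ee_pos: [481.3, 214.2, 39.2]
orientation: [-2.055, -2.364, -0.013]
ft_force: [-0.1, -1.0, -3.3]
width: 49.0
grasp_force: 30.0
t: 24.02
ee_pos: [481.3, 214.2, 36.2]
orientation: [-2.056, -2.364, -0.014]
ft_force: [-0.1, 0.6, -3.8]
width: 48.8
grasp_force: 30.0
```

```bash
python3 -m creep '{"delta_pos":[[0,0,0.001],[0,0,0.001],[0,0,0]],"twist":[[0,0,0],[0,0,0],[0,0,0]]}'
```

```text
t: 24.27
ee_pos: [480.9, 214.1, 33.7]
orientation: [-2.055, -2.364, -0.013]
ft_force: [0.2, 0.2, -3.5]
width: 48.4
grasp_force: 30.0
```

```bash
python3 -m creep '{"delta_pos":[[0,0,0.001],[0,0,0.001],[0,0,0]],"twist":[[0,0,0],[0,0,0],[0,0,0]]}'; python3 -m creep '{"delta_pos":[[0,0,0.001],[0,0,0],[0,0,0]],"twist":[[0,0,0],[0,0,0],[0,0,0]]}'
```

```text
t: 24.52
ee_pos: [480.8, 214.1, 31.5]
orientation: [-2.055, -2.364, -0.012]
ft_force: [1.4, 0.2, -3.3]
width: 48.2
grasp_force: 30.0
t: 24.77
ee_pos: [480.9, 214.1, 30.6]
orientation: [-2.055, -2.363, -0.012]
ft_force: [-0.7, -0.4, -3.0]
width: 48.5
grasp_force: 30.0
```

```bash
python3 -m creep '{"delta_pos":[[0,0,0.001],[0,0,0],[0,0,0]],"twist":[[0,0,0],[0,0,0],[0,0,0]]}'; python3 -m creep '{"delta_pos":[[0,0,0.0007],[0,0,0],[0,0,0]],"twist":[[0,0,0],[0,0,0],[0,0,0]]}'
```

```text
t: 25.02
ee_pos: [480.9, 214.1, 29.7]
orientation: [-2.055, -2.364, -0.012]
ft_force: [-0.1, -0.4, -3.5]
width: 48.4
grasp_force: 30.0
t: 25.27
ee_pos: [480.9, 214.1, 29.0]
orientation: [-2.055, -2.364, -0.013]
ft_force: [-0.3, 0.2, -3.3]
width: 48.3
grasp_force: 30.0
```

```bash
python3 -m creep '{"delta_pos":[[0,0,0.0008],[0,0,0],[0,0,0]],"twist":[[0,0,0],[0,0,0],[0,0,0]]}'; python3 -m creep '{"delta_pos":[[0,0,0.0008],[0,0,0],[0,0,0]],"twist":[[0,0,0],[0,0,0],[0,0,0]]}'
```

```text
t: 25.52
ee_pos: [480.9, 214.2, 28.2]
orientation: [-2.055, -2.364, -0.012]
ft_force: [-0.1, -0.7, -3.8]
width: 48.2
grasp_force: 30.0
t: 25.77
ee_pos: [481.1, 214.2, 27.5]
orientation: [-2.055, -2.364, -0.013]
ft_force: [0.1, 0.3, -2.7]
width: 48.7
grasp_force: 30.0
```

```bash
python3 -m creep '{"delta_pos":[[0,0,0.0008],[0,0,0],[0,0,0]],"twist":[[0,0,0],[0,0,0],[0,0,0]]}'; python3 -m creep '{"delta_pos":[[0,0,0.0006],[0,0,0],[0,0,0]],"twist":[[0,0,0],[0,0,0],[0,0,0]]}'
```

```text
t: 26.02
ee_pos: [481.2, 214.2, 27.0]
orientation: [-2.055, -2.364, -0.013]
ft_force: [-0.1, -1.3, 3.0]
width: 48.5
grasp_force: 30.0
t: 26.27
ee_pos: [481.3, 214.2, 26.9]
orientation: [-2.055, -2.365, -0.014]
ft_force: [-2.9, -2.2, 9.5]
width: 48.3
grasp_force: 30.0
```

Seated gently, with about 13 N of contact. Now I slide towards the stop.

```bash
python3 -m creep '{"delta_pos":[[-0.001,0,-0.0006],[-0.001,0,0],[-0.001,0,0],[-0.001,0,0],[0,0,0]],"twist":[[0,0,0],[0,0,0],[0,0,0],[0,0,0],[0,0,0]]}'; python3 -m creep '{"delta_pos":[[-0.001,0,0],[-0.001,0,0],[0,0,0]],"twist":[[0,0,0],[0,0,0],[0,0,0]]}'
```

```text
t: 26.68
ee_pos: [482.0, 210.9, 27.0]
orientation: [-2.055, -2.364, -0.015]
ft_force: [-1.1, 4.6, 4.7]
width: 48.4
grasp_force: 30.0
t: 26.93
ee_pos: [482.3, 209.0, 27.0]
orientation: [-2.055, -2.364, -0.015]
ft_force: [-1.1, 4.7, 4.8]
width: 48.7
grasp_force: 30.0
```

```bash
python3 -m creep '{"delta_pos":[[-0.001,0,0],[0,0,0],[0,0,0]],"twist":[[0,0,0],[0,0,0],[0,0,0]]}'; python3 -m creep '{"delta_pos":[[-0.001,0,0],[0,0,0],[0,0,0]],"twist":[[0,0,0],[0,0,0],[0,0,0]]}'
```

```text
t: 27.18
ee_pos: [482.5, 208.1, 27.0]
orientation: [-2.055, -2.364, -0.015]
ft_force: [-1.6, 5.4, 6.4]
width: 48.4
grasp_force: 30.0
t: 27.43
ee_pos: [482.6, 207.2, 27.0]
orientation: [-2.055, -2.364, -0.016]
ft_force: [-2.2, 5.6, 5.5]
width: 48.4
grasp_force: 30.0
```

Only sliding friction of about 5 N so far, so I continue.

```bash
python3 -m creep '{"delta_pos":[[-0.001,0,0],[0,0,0],[0,0,0]],"twist":[[0,0,0],[0,0,0],[0,0,0]]}'; python3 -m creep '{"delta_pos":[[-0.001,0,0],[0,0,0],[0,0,0]],"twist":[[0,0,0],[0,0,0],[0,0,0]]}'
```

```text
t: 27.68
ee_pos: [482.7, 207.1, 27.0]
orientation: [-2.055, -2.363, -0.017]
ft_force: [-2.7, 12.0, 4.2]
width: 48.4
grasp_force: 30.0
t: 27.93
ee_pos: [482.6, 206.9, 26.9]
orientation: [-2.056, -2.362, -0.018]
ft_force: [-4.9, 18.1, 2.6]
width: 48.8
grasp_force: 30.0
```

```bash
python3 -m creep '{"delta_pos":[[-0.001,0,0],[0,0,0],[0,0,0]],"twist":[[0,0,0],[0,0,0],[0,0,0]]}'
```

```text
t: 28.18
ee_pos: [482.6, 206.8, 26.9]
orientation: [-2.056, -2.361, -0.019]
ft_force: [-6.3, 24.7, 3.3]
width: 48.5
grasp_force: 30.0
```

The stop is reached: 25 N and no further motion. I'll relieve part of it so the push stays towards the stop, open, lift away and check.

```bash
python3 -m creep '{"delta_pos":[[0.0012,0,0],[0,0,0]],"twist":[[0,0,0],[0,0,0]]}'; python3 -m creep '{"delta_pos":[[0,0,0],[0,0,0],[0,0,0],[0,0,0],[0,0,0],[0,0,0],[0,0,0],[0,0,0]],"twist":[[0,0,0],[0,0,0],[0,0,0],[0,0,0],[0,0,0],[0,0,0],[0,0,0],[0,0,0]]}' 1
python3 -m creep '{"delta_pos":[[0,0,-0.01],[0,0,-0.02],[0,0,-0.03],[0,0,-0.035],[0,0,-0.035],[0,0,-0.035],[0,0,-0.035],[0.03,0,0],[0.035,0,0],[0.035,0,0],[0.035,0,0],[0.03,0,0],[0,0,0],[0,0,0]],"twist":[[0,0,0],[0,0,0],[0,0,0],[0,0,0],[0,0,0],[0,0,0],[0,0,0],[0,0,0],[0,0,0],[0,0,0],[0,0,0],[0,0,0],[0,0,0],[0,0,0]]}'
python3 - <<'E'
from workcell import *
from h import *
from scipy.optimize import least_squares
a=np.radians(8);X=np.c_[[np.cos(a),np.sin(a),0],[-np.sin(a),np.cos(a),0],[0,0,1]];S=np.array([489.3,147.9,0]);c=[]
for n in("scene","top","wrist"):
    p=camera_params(n);im,d=get_image(n);w=(world(d,p["camera_matrix"],p["extrinsics"])[d>0]-S)@X
    b=w[(abs(w[:,0])<28)&(w[:,1]>8)&(w[:,1]<105)&(w[:,2]>52)&(w[:,2]<85)]
    if len(b)>50:
        x=least_squares(lambda x:np.hypot(b[:,0]-x[0]-x[2]*b[:,1],b[:,2]-x[1]-x[3]*b[:,1])-25,[0,48,0,0],loss="soft_l1").x
        t=w[(abs(w[:,0])<16)&(w[:,1]>140)&(w[:,2]>30)&(w[:,2]<75)][:,1];e=w[(abs(w[:,0])<15)&(w[:,2]>58)&(w[:,2]<85)][:,1]
        print(n,x[:2].round(1),np.degrees(x[2:]).round(2),"tip y",np.percentile(t,98).round(1),"butt",np.percentile(e,2).round(1))
    r=(slice(170,270),slice(330,450)) if n=="scene" else (slice(160,260),slice(170,290))
    if n!="wrist": c.append(cv2.resize(im[r],(400,333),interpolation=cv2.INTER_CUBIC))
cv2.imwrite("pics/s6.png",np.hstack(c)[...,::-1])
E
```

```text
t: 28.35
ee_pos: [482.6, 206.9, 26.9]
orientation: [-2.055, -2.363, -0.017]
ft_force: [-4.5, 16.8, 2.9]
width: 48.2
grasp_force: 30.0
t: 29.02
ee_pos: [482.3, 204.4, 26.5]
orientation: [-2.056, -2.363, -0.013]
ft_force: [0.2, -0.7, -1.0]
width: 87.6
grasp_force: 0.0
t: 30.18
ee_pos: [459.1, 366.4, 228.9]
orientation: [-2.052, -2.366, -0.013]
ft_force: [0.7, -0.5, -0.9]
width: 88.0
grasp_force: 0.0
scene [ 2.2 48.4] [-0.24 -0.6 ] tip y 178.1 butt -1466.5
top [ 0.9 46.2] [-0.41 -0.12] tip y 177.6 butt -364.8
wrist [ 0.7 46.8] [-0.45 -0.12] tip y 179.0 butt 19.0
```

View pics/s6.png

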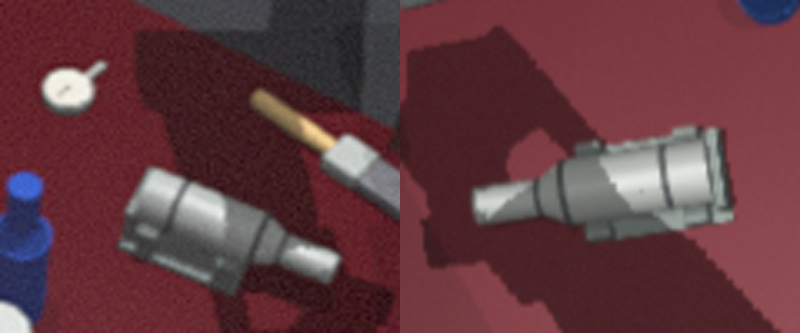

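The piece lies level in both saddles with its wide end against the stop: its tip is 179.6 mm from the measured stop face, against 180 nominal. Nothing else looks disturbed.

```bash
python3 -c "from workcell import *;print(close_job())"
```

```text
the job is handed in; nothing more can be done
None
```

The job is handed in at about 30 s of the 67 s allowed: the test piece was propped in the V-rest and released, regripped, then laid level in the cradle and slid until it met the end stop.

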